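# Index the worm-drive colour stage

## Robot

A 6-joint arm with a two-finger parallel gripper is mounted at the origin on a cart in front of the work surface, level with it; the furniture and walls round the work are solid. World frame = base frame: x ahead of the robot, y to its left, z up, the work surface at z = 0. Lengths are in m, angles in rad, forces in N, time in s.
With the tool pointing down it reaches from about 0.35 to 0.975 m from the base axis. Payload 4.9 kg.
Tool frame: the origin (TCP) lies on the front face of the gripper's body, between the roots of the fingers; the fingertips stand ctrl.finger_overhang ahead of it and the grasp point (between the pads) lies 54 mm ahead of it (ctrl.finger_overhang is the distance from the TCP to the fingertips, in m); z points along the fingers, y is the line along which they close (so a half turn about z gives the same grasp; the last joint's range is limited). The gripper opens to 85 mm and grips with 20 to 120 N. Pads are 22 mm wide; open, the fingers measure 114 mm over their backs; the gripper's body (76 mm by 85 mm) begins 54 mm behind the grasp point. The pads swing forward as they close: fully open they stand 13 mm farther back than shut.
Start: joints at [-1.358, 0.053, 1.613, -0, 1.476, -0.119], TCP at [0.204, -0.591, 0.304] pointing down, gripper open.
Joint ranges: [-3.01, 3.01], [-1.01, 2.22], [0.06, 2.58], [-1.02, 4.17], [0.09, 2.62], [-3.14, 3.14]. Speed limits (rad/s): [2.57, 2.57, 3.14, 3.14, 3.14, 3.14].

## Interface

Orientations are given as a rotation vector (axis times angle).
In Python, from station import ctrl, vision gives the robot as it stands. The module is installed in compiled form; this text tells all that it offers.
- The arm moves only by the tool drive_tool, never from a script. Its argument "rows" is a list of rows, each a list of 2 entries, a list of its own where there are three numbers: the shift along the tool's x, y, z in m, then the turn about the tool's z in rad. A call has 1 to 10 rows; each row shifts and turns the commanded pose from where the row before left it, along the tool's axes as they then stand; what a row does not reach is not made up. A row lasts 1/10 s, in which the tool goes at most 50 mm and 8.59 degrees, less where a joint would pass 70% of its speed; a pose out of reach is approached as far as the arm can. A call with a gripper value outside its range is refused whole. "jaw" is the closure, from 0 (fully open) to 1 (shut), set as the call begins (left out, the last holds). The fingers move at their own pace and stop on an object; "grip_force" is the grip in N (left out, the last holds). Time passes only in rows, so rows that do not move let the fingers close. It gives the time, the measured TCP pose, the force, the opening and the grip force at its end, in the units of the state.
- ctrl.get_obs(): the state, without advancing time (a new reading comes with each control period).
- vision.get_image(name): name is "scene" or "top" or "wrist"; returns a dict with "image" (400x640x3 uint8, blue, green, red), "vertical_fov" (degrees; the focal length in pixels is half the picture's height over the tangent of half this angle, whatever the lens; pixels are square), "cx", "cy" (the principal point, pixels), "R" (3x3) and "t" (3): a world point X has camera coordinates R X + t. Camera axes: x right, y down, z forward; pixel columns grow to the right and rows downward; lengths in m; the calibration is good to about 2 mm. A picture is of the moment at which its call begins. There is no depth.
- ctrl.finish_job(): hands the job in; it is judged then, once.
The state is a dict: "t": time; "q": joint angles; "dq": joint speeds; "effort": joint torques, N m; "tool_pos": TCP position; "tool_rot": TCP orientation; "contact_force": force on the tool from outside, world axes, zero at the start; "wrist_torque": the same for the moment, N m; "opening": finger opening in m; "grip_force": force on a finger pad.
Only numpy, scipy, OpenCV 4.12 (cv2) and the standard library are available. Lean on these libraries where they do the work, as an engineer would, in place of code of your own. Each camera call takes 0.05 s, during which the arm holds its last target. There are 200 camera calls.

## Task

First stand the empty grey mixing tin upright in the black cradle ring at the centre of the rotary stage. Then take the red crank handle and wind the worm drive clockwise (seen from above) until the stage has advanced to its next division and the orange index plunger drops into the notch; leave it locked there with the tin standing in the cradle, let go of everything, and leave the navy tin, the bottle and the sanding block alone.

Things in the scene. Friction and masses are not known exactly. Their poses are not given: they have to be found in the camera images.
- tin_mid (a point): centre, half-way up, of the empty open-topped grey mixing tin: a cylinder 54 mm in diameter and 94 mm high, about 0.12 kg, standing upright on the trolley (this point is 47 mm above its underside); take it round the body from above
- cradle (a point): centre of the cradle floor on the platter's top face, on the platter's turning axis, 46 mm above the trolley top; the cradle is a black ring 10 mm high, inside diameter 63 mm, outside 72 mm; the tin stands inside it. The aluminium platter is 182 mm across. This position does not change as the platter turns
- stage: base of the rotary stage, fixed to the trolley; origin on the platter's axis at the trolley top, x towards its reader (far side), z up. Base plate 215 (x) by 340 mm, 16 mm thick, from y = -240 to +100 mm; blue gearbox under the crank at y = -180 mm; black reader box 56 mm wide, 90 mm high, lens face at x = 100 mm, back at 153 mm
- crank_axis (a point): point on the vertical turning axis of the crank wheel, 136 mm above the trolley top, level with handle_mid; 180 mm from the platter's axis on the robot's right. The crank wheel is a black disc 100 mm across whose top face is 99 mm above the trolley; its steel hub, 28 mm across, rises to 105 mm
- handle_mid (a point): centre, about half-way up, of the red crank handle: an upright round grip 17 mm in diameter that stands 103 to 163 mm above the trolley top (this point 136 mm), 38 mm from crank_axis; it spins freely on its own pin, so it can be held with a fixed wrist while it is led round the circle. It needs a firm grip (about 25 N)
- crank (a joint): angle of the crank wheel in rad, growing as it turns clockwise seen from above; unwraps over many turns. Worm drive: 20 rad of crank turn the platter 1 rad, also clockwise. Starts anywhere between -3.5 and 3.5; the next notch is reached at 13.96 (so 1.7 to 2.8 turns). It turns easily (about 1 to 2 N at the handle) and stays where it is left
- platter (a joint): angle of the platter in rad, growing clockwise from above, crank/20. Six notches 60 degrees apart, each with a red line on the platter: the next one stands under the plunger at 0.698, the previous one at -0.349
- plunger (a joint): drop of the spring-loaded index plunger in m: 0 while its tip rides on the platter's rim, 0.009 when it has dropped fully into a notch, which it does by itself when the notch is within about 0.03 rad of platter angle (0.6 rad of crank); once in, it locks the platter, and the crank can then only be moved a fraction of a turn
- plunger_knob (a point): top of the orange plunger knob, 106 mm above the trolley while it rides on the rim, 97 mm when dropped into a notch; 81 mm from the platter's axis, 60 degrees from the stage's x towards the crank; its steel bracket stands just outside the rim, 82 mm high
- navy_tin: navy blue paint tin, 72 mm across, 95 mm high, origin at the centre of its underside; bystander, leave it alone
- bottle: small bottle with red cap, 49 mm across, 111 mm high, origin at the centre of its underside; bystander, leave it alone
- block: dark sanding block, 64x118x31 mm, origin at the centre of its underside; bystander, leave it alone
Not all that is in view belongs to the job. Leave any pink look-alike of the part that bears tin_mid alone.

How it is judged:
On the way, in this order (a step that is already met when the one before it is completed fails the run):
1. the grey tin stands in the cradle while the plunger still rides on the rim (horizontal distance between tin_mid and cradle below 0.007 m and z of tin_mid in the frame of cradle below 0.052 m and angle between tin_mid's own z axis and vertical below 0.1 rad and value of joint plunger below 0.002 m), for 0.2 s.
2. the stage has been wound on to the next division and the plunger has dropped into the notch, the tin still in the cradle (horizontal distance between tin_mid and cradle below 0.007 m and z of tin_mid in the frame of cradle below 0.052 m and angle between tin_mid's own z axis and vertical below 0.1 rad and value of joint plunger above 0.007 m and value of joint platter between 0.64 and 0.76 rad), for 0.2 s.
At the end, for the whole second after the job is handed in: Grey tin upright (0.1 rad) in the cradle, within 7 mm of its centre and 5 mm of its floor; platter at the next division (joint platter 0.64 to 0.76) with the plunger more than 7 mm down in the notch; crank at rest (all of step 2 and velocity of joint crank between -0.2 and 0.2 rad/s); the robot touches nothing.
It fails at once if the navy tin was moved more than 20 mm (distance of navy_tin from where it was at the start of the episode above 0.02 m).
It fails at once if the bottle was moved more than 20 mm (distance of bottle from where it was at the start of the episode above 0.02 m).
It fails at once if the sanding block was moved more than 20 mm (distance of block from where it was at the start of the episode above 0.02 m).
It also fails if it takes over 72 s, if anything falls off the work surface, if the arm or the gripper's body presses on something with over 40 N, if the wrist force passes 120 N, or if a joint passes its speed limit or range.

## Working session

There is one attempt and no reset: what is moved stays moved. The work goes in short steps, Python scripts to look and compute and a tool call to move; the robot and the scene stay as the last step left them, time stands still between calls to the robot, and variables do not carry over. Pictures are saved under pics/ and viewed, at most 10 in all, crops included, and the job is handed in when it is done.

Besides the shell and the picture viewer there is one more tool, called after ">>>" as a command line: name --argument value ..., lists and objects as JSON in quotes. drive_tool: Moves the arm, as the interface text tells. Its arguments: {"type":"object","properties":{"rows":{"type":"array","items":{"type":"array"}},"jaw":{"type":"number"},"grip_force":{"type":"number"}},"required":["rows"]}

```bash
mkdir -p pics; cat > h.py <<'E'
import numpy as np, cv2
from station import ctrl, vision
def grab(n,save=None):
    d=vision.get_image(n)
    if save: cv2.imwrite('pics/'+save,d['image'])
    return d
def ray(d,u,v,z):
    f=200/np.tan(np.radians(d['vertical_fov'])/2)
    R=np.array(d['R']);t=np.array(d['t'])
    c=-R.T@t; r=R.T@np.array([(u-d['cx'])/f,(v-d['cy'])/f,1])
    return c+r*(z-c[2])/r[2]
def proj(d,X):
    f=200/np.tan(np.radians(d['vertical_fov'])/2)
    p=np.array(d['R'])@np.array(X)+np.array(d['t'])
    return p[0]/p[2]*f+d['cx'],p[1]/p[2]*f+d['cy']
E
python3 - <<'E'
from h import *
for n in('top','scene'):
    d=grab(n,n+'0.png'); print(n,d['vertical_fov'],d['cx'],d['cy'],-np.array(d['R']).T@np.array(d['t']),np.round(d['R'],3).tolist())
o=ctrl.get_obs(); print(o, ctrl.finger_overhang)
E
```

```text
top 55.87518819396634 320.51631709550105 198.72998767401054 [ 0.34340554 -0.02293868  1.39519578] [[0.0, -1.0, -0.006], [-0.982, 0.001, -0.189], [0.189, 0.006, -0.982]]
scene 53.75451508786124 317.1026399252211 203.7673229507675 [-0.15813419  0.7629936   0.82161007] [[-0.721, -0.693, 0.012], [-0.389, 0.39, -0.835], [0.574, -0.606, -0.551]]
{'t': 0.1, 'q': array([-1.35804234e+00,  5.32826239e-02,  1.61414417e+00, -7.66130148e-06,
        1.47603911e+00, -1.18997007e-01]), 'dq': array([-0.00164382,  0.00058786, -0.00295417, -0.00051681,  0.00144653,
       -0.00031546]), 'effort': array([ 1.86718440e-03, -3.94900990e+01, -3.71362710e+01,  6.78315200e-05,
        3.99298675e-03, -4.86267240e-06]), 'tool_pos': array([ 0.20347028, -0.59049351,  0.30279843]), 'tool_rot': array([-3.09662636e+00, -5.18419039e-01,  1.49765709e-04]), 'contact_force': array([-0.10677501,  0.23289693, -0.8507319 ]), 'wrist_torque': array([-0.00521849, -0.01493565,  0.02589368]), 'grip_force': 0.0, 'opening': 0.08537591792132733} 0.0726
```

View pics/top0.png

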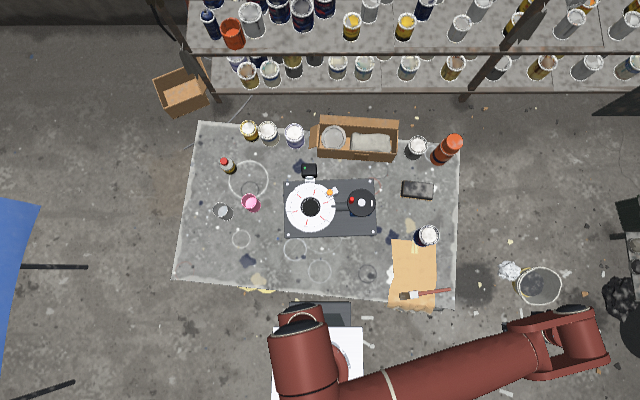

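View pics/scene0.png

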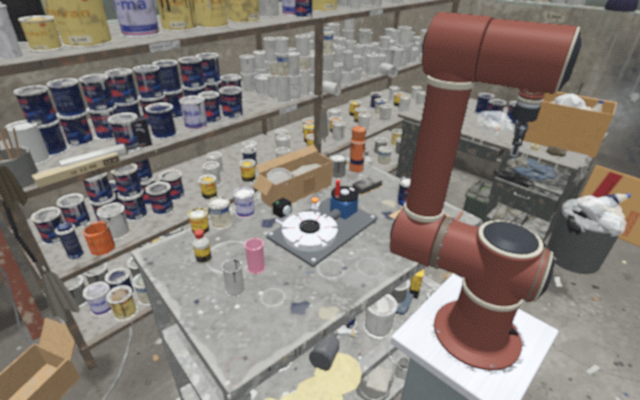

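The top view shows the grey tin at about (223,211), the pink look-alike at (250,203), the platter and cradle at (311,207), the crank wheel at (361,203) and the handle at (351,199). The scene view shows the grey tin at (233,277). Next I'll get coarse positions.

```bash
python3 - <<'E'
from h import *
d=grab('top'); im=d['image']; s=grab('scene')['image']
c1=cv2.resize(im[160:250,200:400],None,fx=4,fy=4,interpolation=cv2.INTER_CUBIC)
c2=cv2.resize(s[180:300,180:380],None,fx=2,fy=2,interpolation=cv2.INTER_CUBIC)
o=np.zeros((600,800,3),np.uint8); o[:360]=c1; o[360:600,:400]=c2; cv2.imwrite('pics/crop.png',o)
for n,u,v,z in(('tin top',223,210,.09),('pink',250,202,.09),('cradle',310.5,207,.056),('wheel',361,203,.1),('hand',351,199,.163),('plung',331,191,.106),('bottle',226,163,.1)):
    print(n,ray(d,u,v,z).round(3))
E
```

```text
tin top [0.554 0.327 0.09 ]
pink [0.583 0.233 0.09 ]
cradle [0.57  0.021 0.056]
wheel [ 0.577 -0.157  0.1  ]
hand [ 0.579 -0.117  0.163]
plung [ 0.619 -0.052  0.106]
bottle [0.722 0.322 0.1  ]
```

View pics/crop.png

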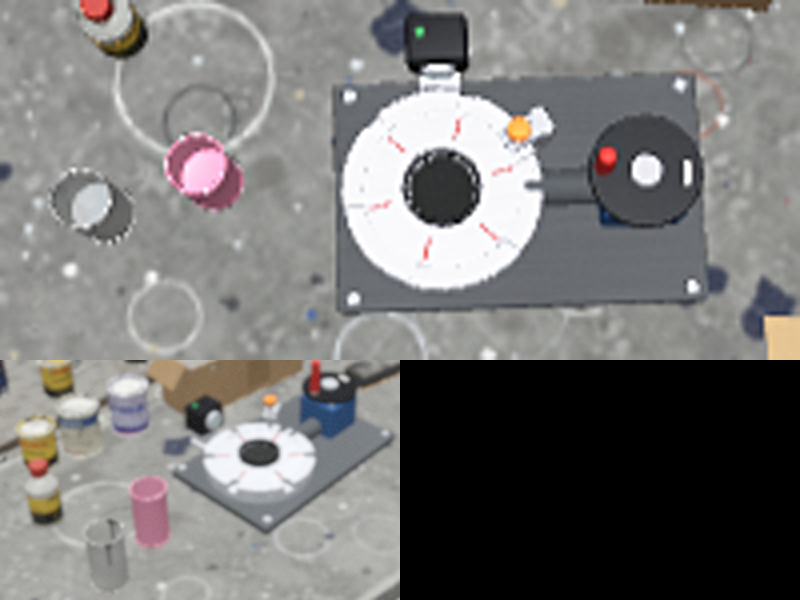

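The crop shows the grey tin's rim at top-image px (220,209), the pink tin about 0.1 m to its right, and the handle at (351.5,199). One red line on the platter sits about 45° before the plunger. I'll move over towards the tin and use the wrist camera there.

>>> drive_tool --rows '[[[0.0315,-0.025,0],0],[[0.0315,-0.025,0],0],[[0.0315,-0.025,0],0],[[0.0315,-0.025,0],0],[[0.0315,-0.025,0],0],[[0.0315,-0.025,0],0],[[0.0315,-0.025,0],0],[[0.0315,-0.025,0],0],[[0.0315,-0.025,0],0],[[0.0315,-0.025,0],0]]' --jaw 0 --grip_force 25

```text
t: 1.2
tool_pos: [0.4205, -0.2503, 0.3038]
tool_rot: [3.098, 0.518, 0.0]
contact_force: [0.5, -0.2, -0.2]
opening: 0.0855
grip_force: 0.0
```

>>> drive_tool --rows '[[[0.022,-0.036,0],0],[[0.022,-0.036,0],0],[[0.022,-0.036,0],0],[[0.022,-0.036,0],0],[[0.022,-0.036,0],0],[[0.022,-0.036,0],0],[[0.022,-0.036,0],0],[[0.022,-0.036,0],0],[[0.022,-0.036,0],0],[[0.022,-0.036,0],0]]'

```text
t: 2.2
tool_pos: [0.5106, 0.162, 0.3038]
tool_rot: [3.098, 0.519, 0.0]
contact_force: [0.5, -0.5, 0.3]
opening: 0.0851
grip_force: 0.0
```

```bash
python3 - <<'E'
from h import *
d=grab('wrist','w1.png'); o=ctrl.get_obs()
print(o['t'],o['tool_pos'],o['tool_rot'],o['q'],d['vertical_fov'],d['cx'],d['cy'],-np.array(d['R']).T@np.array(d['t']),np.round(d['R'],3).tolist())
E
```

```text
2.25 [0.51101724 0.16660227 0.30375329] [-3.09285621e+00 -5.24742008e-01 -2.01271260e-03] [ 0.17490332 -0.15854568  1.81645654  0.00454594  1.4823685   1.40917673] 63.71191864320117 321.5068859802273 195.02441634410135 [0.58262054 0.18699583 0.37427486] [[0.326, -0.945, 0.0], [-0.902, -0.311, 0.298], [-0.282, -0.098, -0.955]]
```

View pics/w1.png

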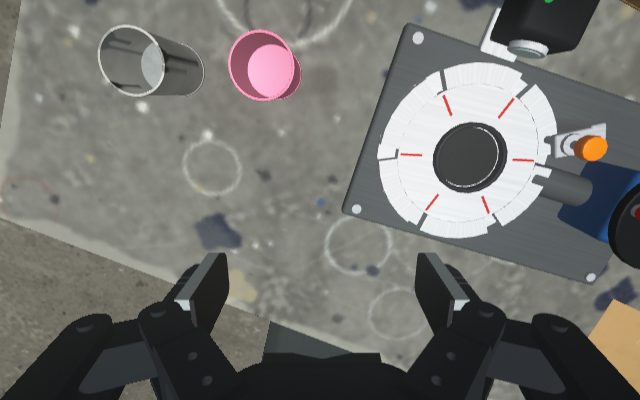

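The wrist view shows the grey rim at about (132,60), the pink rim at (264,65), the cradle at (470,158) and the orange knob at (592,148).

```bash
python3 - <<'E'
from h import *
d=grab('wrist'); im=d['image']
for n,u,v,z in(('tin',132,60,.094),('tinL',98,60,.094),('tinR',165,60,.094),('pink',264,65,.094),('knob',593,148,.106)):
    print(n,ray(d,u,v,z).round(4))
# cradle ring: dark blob on white platter
m=(im.max(2)<90).astype(np.uint8); 
n,l,st,ce=cv2.connectedComponentsWithStats(m[110:210,420:520])
i=l[45,50]; print(st[i],ce[i]+[420,110])
c=max(cv2.findContours((l==i).astype(np.uint8),cv2.RETR_EXTERNAL,cv2.CHAIN_APPROX_NONE)[0],key=len)
# rectify contour to plane z=.056
P=np.array([ray(d,x+420,y+110,.056)[:2] for x,y in c[:,0]],np.float32)
(cx,cy),r=cv2.minEnclosingCircle(P); print('cradle',cx,cy,r*2)
E
```

```text
tin [0.5576 0.3463 0.094 ]
tinL [0.5486 0.3723 0.094 ]
tinR [0.5665 0.3211 0.094 ]
pink [0.5892 0.2444 0.094 ]
knob [ 0.6175 -0.0346  0.106 ]
[  18   16   75   70 3817] [474.26984543 159.59365994]
cradle 0.5740426778793335 0.02727026492357254 0.07418547570705414
```

>>> drive_tool --rows '[[[0.0205,-0.031,0],0],[[0.0205,-0.031,0],0],[[0.0205,-0.031,0],0],[[0.0205,-0.031,0],0],[[0.0205,-0.031,0],0]]'

```text
t: 2.8
tool_pos: [0.5575, 0.3407, 0.3036]
tool_rot: [3.098, 0.518, -0.001]
contact_force: [1.3, -0.2, 0.3]
opening: 0.0853
grip_force: 0.0
```

>>> drive_tool --rows '[[[0,0,0],-0.148],[[0,0,0],-0.148],[[0,0,0],-0.148],[[0,0,0],-0.148],[[0,0,0],-0.148],[[0,0,0],-0.148],[[0,0,0],-0.148],[[0,0,0],-0.148],[[0,0,0],-0.148],[[0,0,0],-0.148]]'

```text
t: 3.8
tool_pos: [0.5572, 0.3392, 0.3036]
tool_rot: [-1.932, -2.478, 0.001]
contact_force: [-0.6, 0.2, -0.6]
opening: 0.0851
grip_force: 0.0
```

```bash
cat >> h.py <<'E'
from scipy.spatial.transform import Rotation as Ro
def pose():
    o=ctrl.get_obs(); return o, Ro.from_rotvec(o['tool_rot']).as_matrix()
def tooldelta(X,zt):  # from current TCP to world (X,zt)
    o,R=pose(); return R.T@(np.array([X[0],X[1],zt])-o['tool_pos'])
E
python3 - <<'E'
from h import *
d=grab('wrist','w2.png'); o,R=pose()
print(o['t'],o['tool_pos'],R.round(3).tolist(),o['q'],tooldelta((.5576,.3463),.12))
E
```

```text
3.85 [0.55723077 0.33919083 0.30362995] [[-0.247, 0.969, -0.0], [0.969, 0.247, -0.001], [-0.0, -0.001, -1.0]] [ 4.32916579e-01  1.16670899e-01  1.54553123e+00 -3.41530995e-04
  1.48003256e+00  1.82916590e-01] [0.00687961 0.00222137 0.18362563]
```

View pics/w2.png

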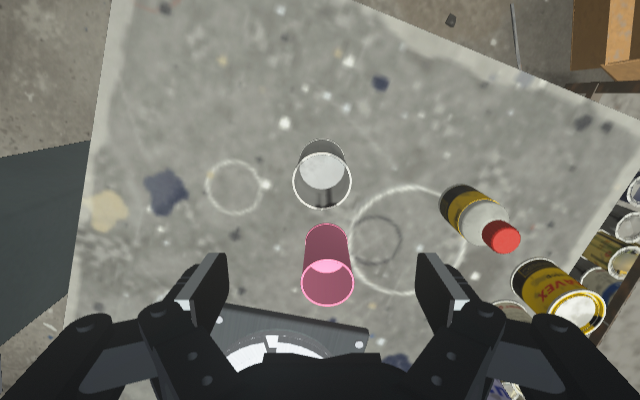

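The wrist view now shows the grey rim at about (322,180), the pink rim at (328,283) and the bottle cap at (501,236).

```bash
python3 - <<'E'
from h import *
d=grab('wrist'); im=d['image']
for u,v in((322,181),(292,181),(351.5,181),(322,153),(322,209)): print(ray(d,u,v,.094).round(4))
print(ray(d,328,283,.094), ray(d,501,236,.111))
E
```

```text
[0.5571 0.3411 0.094 ]
[0.5309 0.3345 0.094 ]
[0.5828 0.3477 0.094 ]
[0.5508 0.3657 0.094 ]
[0.5637 0.3152 0.094 ]
[0.58893128 0.2407717  0.094     ] [0.72313351 0.33591418 0.111     ]
```

>>> drive_tool --rows '[[[0.002,0,0.035],0],[[0,0,0.035],0],[[0,0,0.035],0],[[0,0,0.035],0],[[0,0,0.03],0],[[0,0,0.012],0],[[0,0,0],0]]'

```text
t: 4.6
tool_pos: [0.5555, 0.3411, 0.1195]
tool_rot: [-1.94, -2.469, 0.007]
contact_force: [-0.2, 0.5, -0.3]
opening: 0.0853
grip_force: 0.0
```

>>> drive_tool --rows '[[[0,0,0],0],[[0,0,0],0],[[0,0,0],0],[[0,0,0],0],[[0,0,0],0],[[0,0,0],0],[[0,0,0],0],[[0,0,0],0]]' --jaw 0.6 --grip_force 25

```text
t: 5.4
tool_pos: [0.5578, 0.3426, 0.1247]
tool_rot: [1.937, 2.471, 0.005]
contact_force: [-1.4, -0.8, 6.3]
opening: 0.053
grip_force: 27.1
```

>>> drive_tool --rows '[[[0,0,0],0],[[0,0,0],0]]'

```text
t: 5.6
tool_pos: [0.5578, 0.3426, 0.1246]
tool_rot: [1.937, 2.471, 0.005]
contact_force: [-1.9, -0.8, 6.5]
opening: 0.053
grip_force: 27.1
```

>>> drive_tool --rows '[[[0,0,-0.02],0],[[0,0,-0.03],0],[[0,0,-0.035],0],[[0,0,-0.035],0],[[0,0,-0.035],0],[[0,0,0],0],[[0,0,0],0]]'

```text
t: 6.3
tool_pos: [0.5569, 0.3421, 0.2781]
tool_rot: [1.938, 2.471, 0.004]
contact_force: [-0.2, -0.7, -2.3]
opening: 0.053
grip_force: 27.1
```

```bash
python3 - <<'E'
from h import *
d=grab('wrist','w3.png'); o,R=pose()
print(o['t'],o['tool_pos'],o['contact_force'],R.round(3).tolist(),o['opening'])
s=grab('scene'); t=grab('top')
cv2.imwrite('pics/c3.png',np.vstack([cv2.resize(s['image'][100:300,180:380],(300,300)),cv2.resize(t['image'][130:280,200:350],(300,300))]))
cv2.imwrite('pics/c3.png',np.hstack([cv2.resize(cv2.imread('pics/c3.png'),(300,600)),cv2.resize(d['image'],(500,312),interpolation=cv2.INTER_AREA)[0:312] if 0 else cv2.copyMakeBorder(cv2.resize(d['image'],(500,312)),0,288,0,0,cv2.BORDER_CONSTANT)]))
E
```

```text
6.35 [0.5562348  0.34180989 0.27598213] [ 0.60509691 -0.33095513 -1.90555539] [[-0.239, 0.971, -0.001], [0.971, 0.239, -0.0], [-0.0, -0.001, -1.0]] 0.05327018377809989
```

View pics/c3.png

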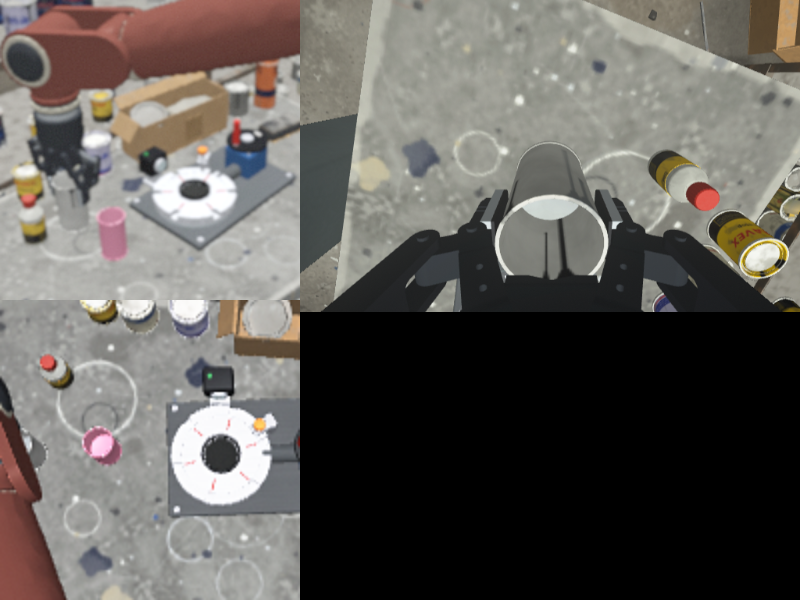

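The grey tin is held upright between the pads, and the pink tin is undisturbed. Next I'll carry it to the robot's side of the cradle and turn so the camera can see the cradle.

>>> drive_tool --rows '[[[-0.029,-0.017,0],0],[[-0.029,-0.017,0],0],[[-0.029,-0.017,0],0],[[-0.029,-0.017,0],0],[[-0.029,-0.017,0],0],[[-0.029,-0.017,0],0],[[-0.029,-0.017,0],0],[[-0.029,-0.017,0],0],[[-0.029,-0.017,0],0],[[-0.029,-0.017,0],0]]'

```text
t: 7.45
tool_pos: [0.4595, 0.0187, 0.2749]
tool_rot: [-1.936, -2.47, 0.003]
contact_force: [0.4, -0.6, -0.9]
opening: 0.0531
grip_force: 26.6
```

>>> drive_tool --rows '[[[0,0,0],0.148],[[0,0,0],0.148],[[0,0,0],0.148],[[0,0,0],0.148],[[0,0,0],0.148],[[0,0,0],0.148],[[0,0,0],0.148],[[0,0,0],0.148],[[0,0,0],0.148],[[0,0,0],0.148]]'

```text
t: 8.45
tool_pos: [0.46, 0.0199, 0.2748]
tool_rot: [-3.099, -0.509, 0.005]
contact_force: [-1.0, 0.5, -1.2]
opening: 0.0532
grip_force: 26.4
```

>>> drive_tool --rows '[[[0,0,0],0],[[0,0,0],0],[[0,0,0],0]]'

```text
t: 8.75
tool_pos: [0.4605, 0.0198, 0.2762]
tool_rot: [-3.098, -0.522, 0.002]
contact_force: [-0.1, 0.3, -0.8]
opening: 0.0532
grip_force: 26.4
```

```bash
python3 - <<'E'
from h import *
d=grab('wrist','w4.png'); o,R=pose()
print(o['t'],o['tool_pos'],o['contact_force'],R.round(3).tolist(),o['opening'],o['dq'].round(3))
print(-np.array(d['R']).T@np.array(d['t']))
E
```

```text
8.8 [0.46060299 0.01979942 0.27641599] [-0.76329473 -0.18344893 -0.15788469] [[0.945, 0.327, -0.001], [0.327, -0.945, 0.0], [-0.001, -0.0, -1.0]] 0.05276147877774768 [ 0.001 -0.004 -0.006 -0.001  0.001  0.007]
[0.53254615 0.04496373 0.34652424]
```

View pics/w4.png

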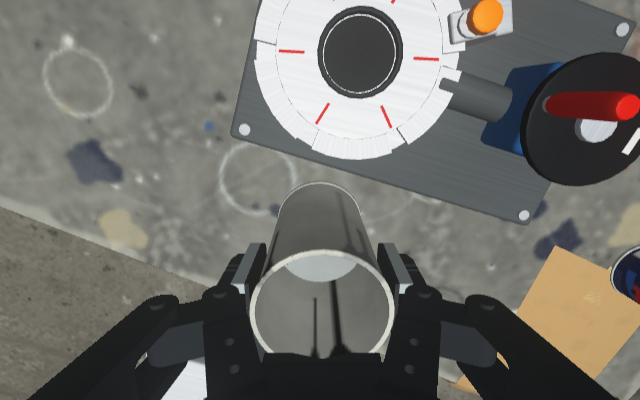

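The wrist view shows the cradle ring centre at about (360,52), the handle top at (627,107), the hub at (598,127), the knob at (487,16), and the held tin's rim at columns 249–395 with its top at row 249.

```bash
python3 - <<'E'
from h import *
d=grab('wrist'); im=d['image']; o,R=pose()
m=(im.max(2)<95).astype(np.uint8)[0:105,310:412]
n,l,st,ce=cv2.connectedComponentsWithStats(m); i=l[52,50]
c=max(cv2.findContours((l==i).astype(np.uint8),cv2.RETR_EXTERNAL,cv2.CHAIN_APPROX_NONE)[0],key=len)
c=cv2.convexHull(c)
P=np.array([ray(d,x+310,y,.056)[:2] for x,y in c[:,0]]);
A=np.c_[P,np.ones(len(P))]; s=np.linalg.lstsq(A,(P**2).sum(1),rcond=None)[0]
C=s[:2]/2; print('cradle',st[i],C,2*np.sqrt(s[2]+C@C), np.ptp(P,axis=0),P.min(0)/2+P.max(0)/2)
print('hull px',cv2.fitEllipse(c+np.array([310,0])))
# platter red lines and knob, handle
print('knob',ray(d,487,15,.106),'handle top',ray(d,627,107,.163),'hub',ray(d,598,127,.105))
# tin rim
g=[ray(d,u,v,.2456)[:2] for u,v in((249,312),(395,312),(322,249),(268,268),(376,268))]
g=np.array(g);A=np.c_[g,np.ones(5)]; s=np.linalg.lstsq(A,(g**2).sum(1),rcond=None)[0];C2=s[:2]/2
print('rim',C2,2*np.sqrt(s[2]+C2@C2),'in tool',R.T@(np.r_[C2,0]-np.r_[o['tool_pos'][:2],0]))
hsv=cv2.cvtColor(im,cv2.COLOR_BGR2HSV)
rm=(((hsv[...,0]<8)|(hsv[...,0]>172))&(hsv[...,1]>120)&(hsv[...,2]>90)).astype(np.uint8)
n,l,st,ce=cv2.connectedComponentsWithStats(rm)
for j in range(1,n):
    if st[j][4]>25:
        p=ray(d,*ce[j],.046)[:2]; v=p-C; print(ce[j].round(1),st[j][4],p.round(4),np.hypot(*v).round(4),np.degrees(np.arctan2(v[1],v[0])).round(1))
E
```

```text
cradle [   8    6   84   92 5653] [0.57327738 0.02555988] 0.07045425875464369 [0.07037151 0.07067759] [0.57333639 0.02547707]
hull px ((359.55035400390625, 52.0086784362793), (84.52059173583984, 92.20539855957031), 13.283988952636719)
knob [ 0.61639198 -0.04288186  0.106     ] handle top [ 0.58135367 -0.11636543  0.163     ] hub [ 0.57758382 -0.15551738  0.105     ]
rim [0.45864304 0.01912689] 0.05440716474459423 in tool [-2.14047729e-03 -1.08421409e-05  1.12590396e-06]
[291.1  51.4] 57 [0.5573 0.0812] 0.0579 106.1
[425.8  58.6] 63 [ 0.5899 -0.0306] 0.0586 -73.5
[604.5 103.1] 1571 [ 0.6087 -0.1979] 0.2262 -81.0
[322.1 113.2] 55 [0.5173 0.0391] 0.0576 166.4
[385.7 116.8] 59 [ 0.5332 -0.0167] 0.0582 -133.5
[637.1 294.4] 65 [ 0.4489 -0.3461] 0.392 -108.5
```

>>> drive_tool --rows '[[[0.028,0.008,0],0],[[0.028,0.008,0],0],[[0.028,0.008,0],0],[[0.0264,0.0074,0],0],[[0,0,0.03],0],[[0,0,0.03],0],[[0,0,0.025],0],[[0,0,0.005],0],[[0,0,0],0],[[0,0,0],0]]'

```text
t: 9.85
tool_pos: [0.5763, 0.026, 0.1886]
tool_rot: [3.098, 0.519, 0.004]
contact_force: [0.8, 0.2, -1.9]
opening: 0.0529
grip_force: 26.7
```

```bash
python3 - <<'E'
from h import *
d=grab('wrist'); o,R=pose()
p=o['tool_pos']; print(o['t'],p,o['contact_force'])
tin=p+R@np.array([-.0021,0,0]); print('tin err world',tin[:2]-[.5733,.0255],'tool',tooldelta((.5733+.945*.0021,.0255+.327*.0021),.1707))
cv2.imwrite('pics/w5.png',d['image'][:,150:500])
E
```

```text
9.9 [0.57648619 0.0259736  0.18913774] [0.62115915 0.30537514 0.23281507]
tin err world [ 0.0012009  -0.00021092] tool [-0.00112659 -0.00061979  0.01843329]
```

View pics/w5.png

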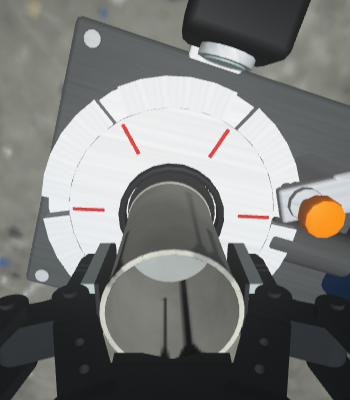

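The tin is centred over the ring, with the ring at about columns 119–222 and the tin base at about 125–215. I'll lower it.

>>> drive_tool --rows '[[[-0.001,-0.0005,0.005],0],[[0,0,0.005],0],[[0,0,0.004],0],[[0,0,0.003],0],[[0,0,0],0],[[0,0,0],0]]'

```text
t: 10.5
tool_pos: [0.5746, 0.0265, 0.1705]
tool_rot: [-3.098, -0.519, -0.001]
contact_force: [-0.4, 1.2, 3.8]
opening: 0.0529
grip_force: 26.5
```

>>> drive_tool --rows '[[[0,0,0],0],[[0,0,0],0],[[0,0,0],0],[[0,0,0],0],[[0,0,0],0],[[0,0,0],0],[[0,0,0],0]]' --jaw 0

```text
t: 11.2
tool_pos: [0.5743, 0.0262, 0.1699]
tool_rot: [3.098, 0.519, 0.0]
contact_force: [0.1, -0.5, -0.1]
opening: 0.0852
grip_force: 0.0
```

>>> drive_tool --rows '[[[0,0,-0.02],0],[[0,0,-0.03],0],[[0,0,-0.035],0],[[0,0,-0.035],0],[[-0.03,0.01,0],0],[[-0.03,0.01,0],0],[[-0.02,0.01,0],0],[[0,0,0],0],[[0,0,0],0],[[0,0,0],0]]'

```text
t: 12.2
tool_pos: [0.5089, -0.0278, 0.29]
tool_rot: [-3.098, -0.519, -0.001]
contact_force: [0.9, 0.2, 0.5]
opening: 0.0852
grip_force: 0.0
```

```bash
python3 - <<'E'
from h import *
d=grab('wrist','w6.png'); o,R=pose(); im=d['image']
print(o['t'],o['tool_pos'],o['contact_force'],o['q'].round(3),R.round(3).tolist())
E
```

```text
12.25 [ 0.50890192 -0.02776089  0.28990784] [ 0.91126018  0.1475387  -0.59662877] [-0.201 -0.219  1.892  0.     1.469  1.038] [[0.945, 0.326, 0.0], [0.326, -0.945, 0.0], [0.0, -0.0, -1.0]]
```

View pics/w6.png

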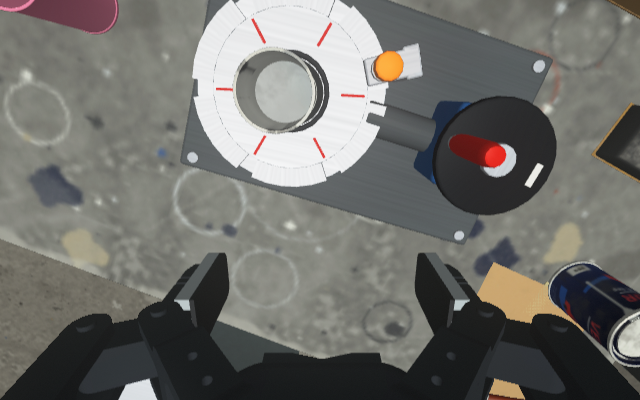

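The tin stands in the cradle, with its rim at about (275,90). The handle top is at (495,155) and the wheel disc centre is at about (495,155).

```bash
python3 - <<'E'
from h import *
d=grab('wrist'); im=d['image']; o,R=pose()
print('tin',[ray(d,u,90,.14)[:2].round(4) for u in(233,275,318)])
m=(im.max(2)<60).astype(np.uint8)
m[:,:445]=0; m[:85]=0;m[225:]=0;m[:,570:]=0
c=max(cv2.findContours(m,cv2.RETR_EXTERNAL,cv2.CHAIN_APPROX_NONE)[0],key=len)[:,0]
h=cv2.convexHull(c)[:,0]; P=np.array([ray(d,x,y,.099)[:2] for x,y in h if x>460])
A=np.c_[P,np.ones(len(P))]; s=np.linalg.lstsq(A,(P**2).sum(1),rcond=None)[0];C=s[:2]/2
print('wheel',C,2*np.sqrt(s[2]+C@C)); 
H=ray(d,495,155,.163)[:2]; hub=ray(d,501,159,.105)[:2]
v=H-C; print('handle',H,'hub',hub,'r',np.hypot(*v),np.degrees(np.arctan2(v[1],v[0])))
# handle base
print('base',ray(d,457,147,.103))
print(tooldelta(H,.25))
E
```

```text
tin [array([0.5648, 0.0526]), array([0.5737, 0.0268]), array([5.828e-01, 3.000e-04])]
wheel [ 0.57992463 -0.15309229] 0.0987344062405524
handle [ 0.58217124 -0.11580142] hub [ 0.58123131 -0.15514063] r 0.03735848464896242 86.55235015241894
base [ 0.57840282 -0.11834029  0.103     ]
[0.0404822  0.10716282 0.03986336]
```

>>> drive_tool --rows '[[[0.0097,0.0267,0],0],[[0.0097,0.0267,0],0],[[0.0097,0.0267,0],0],[[0.0097,0.0267,0],0],[[0,0,0],0],[[0,0,0.03],0],[[0,0,0.03],0],[[0,0,0.025],0],[[0,0,0.008],0],[[0,0,0],0]]'

```text
t: 13.3
tool_pos: [0.5791, -0.1156, 0.1953]
tool_rot: [-3.097, -0.52, 0.005]
contact_force: [-1.4, 0.3, 0.4]
opening: 0.0852
grip_force: 0.0
```

>>> drive_tool --rows '[[[0,0,0],0],[[0,0,0],0],[[0,0,0],0],[[0,0,0],0],[[0,0,0],0],[[0,0,0],0],[[0,0,0],0],[[0,0,0],0],[[0,0,0],0],[[0,0,0],0]]' --jaw 1 --grip_force 28

```text
t: 14.3
tool_pos: [0.5802, -0.1168, 0.1977]
tool_rot: [3.098, 0.519, 0.001]
contact_force: [-0.9, -0.2, 5.9]
opening: 0.0164
grip_force: 27.6
```

```bash
python3 - <<'E'
from h import *
d=grab('wrist','w7.png'); o,R=pose()
print(o['t'],o['tool_pos'],o['contact_force'],o['opening'],o['grip_force'],R.round(3).tolist())
E
```

```text
14.35 [ 0.58020991 -0.11682178  0.19765953] [-1.44620791 -1.56832281  5.43993373] 0.016311705286076356 27.56298691034317 [[0.945, 0.326, 0.001], [0.326, -0.945, -0.001], [0.001, 0.001, -1.0]]
```

View pics/w7.png

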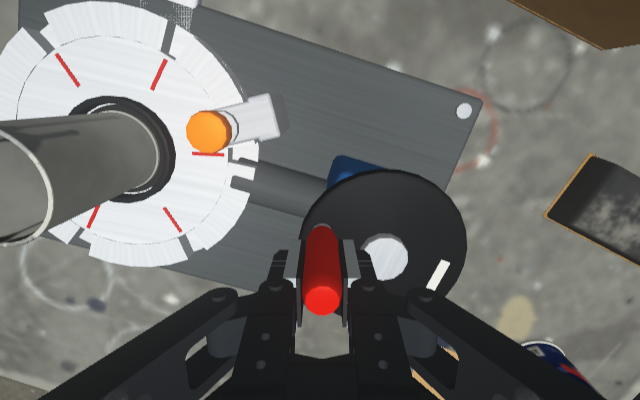

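The handle is held between the pads, with the hub at px (385,258) and the knob up at (208,131). Next I'll compute the circular steps.

```bash
python3 - <<'E'
from h import *
d=grab('wrist'); o,R=pose()
hub=ray(d,385,258,.105)[:2]; H=ray(d,323,300,.163)[:2]; print('hub',hub,'H',H)
for C in (hub,np.array([.5795,-.154])):
    v=o['tool_pos'][:2]-C; print(np.hypot(*v),np.degrees(np.arctan2(v[1],v[0])))
a0=-np.radians(68.5); a=a0+np.pi/10*np.arange(11)
p=.038*np.c_[np.cos(a),np.sin(a)]; print(np.diff(p,axis=0).round(4).tolist())
E
```

```text
hub [ 0.58055118 -0.15465549] H [ 0.58177978 -0.11676152]
0.037828142476395384 90.49798955809345
0.037178241230344765 88.88663566757376
[[0.0102, 0.006], [0.0079, 0.0089], [0.0047, 0.0109], [0.0011, 0.0118], [-0.0026, 0.0116], [-0.006, 0.0102], [-0.0089, 0.0079], [-0.0109, 0.0047], [-0.0118, 0.0011], [-0.0116, -0.0026]]
```

>>> drive_tool --rows '[[[0.0102,0.006,0],0],[[0.0079,0.0089,0],0],[[0.0047,0.0109,0],0],[[0.0011,0.0118,0],0],[[-0.0026,0.0116,0],0],[[-0.006,0.0102,0],0],[[-0.0089,0.0079,0],0],[[-0.0109,0.0047,0],0],[[-0.0118,0.0011,0],0],[[-0.0116,-0.0026,0],0]]'

```text
t: 15.4
tool_pos: [0.5764, -0.1929, 0.1977]
tool_rot: [3.098, 0.518, 0.003]
contact_force: [0.9, 2.2, 6.3]
opening: 0.0163
grip_force: 27.8
```

>>> drive_tool --rows '[[[-0.0102,-0.006,0],0],[[-0.0079,-0.0089,0],0],[[-0.0047,-0.0109,0],0],[[-0.0011,-0.0118,0],0],[[0.0026,-0.0116,0],0],[[0.006,-0.0102,0],0],[[0.0089,-0.0079,0],0],[[0.0109,-0.0047,0],0],[[0.0118,-0.0011,0],0],[[0.0116,0.0026,0],0]]'

```text
t: 16.4
tool_pos: [0.5803, -0.1166, 0.1976]
tool_rot: [3.096, 0.52, -0.001]
contact_force: [-0.7, -5.6, 8.1]
opening: 0.0162
grip_force: 28.0
```

>>> drive_tool --rows '[[[0.0102,0.006,0],0],[[0.0079,0.0089,0],0],[[0.0047,0.0109,0],0],[[0.0011,0.0118,0],0],[[-0.0026,0.0116,0],0],[[-0.006,0.0102,0],0],[[-0.0089,0.0079,0],0],[[-0.0109,0.0047,0],0],[[-0.0118,0.0011,0],0],[[-0.0116,-0.0026,0],0]]'

```text
t: 17.4
tool_pos: [0.5768, -0.1928, 0.1977]
tool_rot: [3.097, 0.518, 0.002]
contact_force: [2.0, 1.0, 7.0]
opening: 0.0163
grip_force: 28.0
```

>>> drive_tool --rows '[[[-0.0102,-0.006,0],0],[[-0.0079,-0.0089,0],0],[[-0.0047,-0.0109,0],0],[[-0.0011,-0.0118,0],0],[[0.0026,-0.0116,0],0],[[0.006,-0.0102,0],0],[[0.0089,-0.0079,0],0],[[0.0109,-0.0047,0],0],[[0.0118,-0.0011,0],0],[[0.0116,0.0026,0],0]]'

```text
t: 18.4
tool_pos: [0.5803, -0.1166, 0.1977]
tool_rot: [3.096, 0.52, -0.001]
contact_force: [-1.4, -5.5, 8.2]
opening: 0.0161
grip_force: 28.1
```

```bash
cat > lk.py <<'E'
from h import *
d=grab('wrist','wl.png'); im=d['image']; o,R=pose()
C=np.array([.5735,.0262])
print(o['t'],o['tool_pos'],o['contact_force'],o['opening'])
hsv=cv2.cvtColor(im,cv2.COLOR_BGR2HSV); hh=hsv[...,0]
def comps(m,mn):
    n,l,st,ce=cv2.connectedComponentsWithStats(m.astype(np.uint8))
    return [(ce[j],st[j]) for j in range(1,n) if st[j][4]>mn]
for c,s in comps(((hh<8)|(hh>172))&(hsv[...,1]>120)&(hsv[...,2]>90),25):
    p=ray(d,*c,.046)[:2]; v=p-C
    if .05<np.hypot(*v)<.066: print('line',c.round(),np.hypot(*v).round(4),np.degrees(np.arctan2(v[1],v[0])).round(1))
for c,s in comps((hh>8)&(hh<20)&(hsv[...,1]>170)&(hsv[...,2]>150),60):
    for z in(.106,.097):
        p=ray(d,*c,z)[:2]; print('knob',z,c.round(1),s[4],p.round(4),np.hypot(*(p-C)).round(4))
E
python3 lk.py
```

```text
18.45 [ 0.58158248 -0.11677355  0.19762451] [ 0.88411309 -2.70470435  7.79715505] 0.015875493313312762
line [121.  59.] 0.0581 9.9
line [44. 94.] 0.0578 70.4
line [195. 199.] 0.0585 -109.8
line [126. 226.] 0.0582 -169.4
knob 0.106 [206.9 131.7] 1355 [ 0.617  -0.0437] 0.0824
knob 0.097 [206.9 131.7] 1355 [ 0.615  -0.0411] 0.0791
```

>>> drive_tool --rows '[[[0.0102,0.006,0],0],[[0.0079,0.0089,0],0],[[0.0047,0.0109,0],0],[[0.0011,0.0118,0],0],[[-0.0026,0.0116,0],0],[[-0.006,0.0102,0],0],[[-0.0089,0.0079,0],0],[[0,0,0],0]]'

```text
t: 19.25
tool_pos: [0.6079, -0.179, 0.1977]
tool_rot: [3.098, 0.517, 0.001]
contact_force: [0.8, -1.5, 6.7]
opening: 0.0163
grip_force: 28.1
```

```bash
python3 lk.py
```

```text
19.3 [ 0.60801076 -0.17877541  0.19770818] [ 1.18667491 -1.70631121  7.1831218 ] 0.01597256136949771
line [27. 72.] 0.058 4.0
line [ 98. 213.] 0.0583 -116.3
line [ 28. 232.] 0.0584 -175.9
knob 0.106 [ 85.9 141.1] 1230 [ 0.6205 -0.0498] 0.0894
knob 0.097 [ 85.9 141.1] 1230 [ 0.6172 -0.044 ] 0.0827
```

>>> drive_tool --rows '[[[-0.0055,0.0024,0],0],[[-0.0055,0.0024,0],0],[[0,0,0],0],[[0,0,0],0]]'

```text
t: 19.7
tool_pos: [0.5991, -0.1868, 0.1977]
tool_rot: [3.097, 0.518, 0.0]
contact_force: [0.1, -3.4, 7.4]
opening: 0.0164
grip_force: 28.2
```

```bash
python3 lk.py
```

```text
19.75 [ 0.59909493 -0.18674846  0.19770817] [ 1.24353974 -2.55683624  8.54420521] 0.015995357660363436
line [16. 54.] 0.058 2.8
line [ 88. 200.] 0.0585 -117.2
line [ 16. 218.] 0.0584 -176.7
knob 0.106 [ 72.8 120.2] 1316 [ 0.6199 -0.0503] 0.0895
knob 0.097 [ 72.8 120.2] 1316 [ 0.6171 -0.0442] 0.0828
```

>>> drive_tool --rows '[[[-0.0059,0.0006,0],0],[[-0.0059,0.0006,0],0],[[0,0,0],0],[[0,0,0],0]]'

```text
t: 20.15
tool_pos: [0.5881, -0.1916, 0.1977]
tool_rot: [3.097, 0.518, -0.001]
contact_force: [0.3, -2.5, 7.7]
opening: 0.0161
grip_force: 28.2
```

```bash
python3 lk.py
```

```text
20.2 [ 0.58809257 -0.19157924  0.19764065] [-0.89881514 -2.00858039  6.88175132] 0.0160964249255132
line [11. 34.] 0.0577 1.9
line [ 82. 185.] 0.0582 -118.0
line [  8. 202.] 0.0582 -177.9
knob 0.106 [65.8 96.1] 1416 [ 0.6193 -0.0507] 0.0895
knob 0.097 [65.8 96.1] 1416 [ 0.617  -0.0443] 0.0829
```

The platter is centred on the notch and the knob position fits a height of 97 mm, so the plunger is down. I'll release the handle and lift clear.

>>> drive_tool --rows '[[[0,0,0],0],[[0,0,0],0],[[0,0,0],0],[[0,0,0],0],[[0,0,0],0],[[0,0,0],0],[[0,0,0],0],[[0,0,0],0]]' --jaw 0

```text
t: 21.0
tool_pos: [0.5883, -0.1912, 0.1969]
tool_rot: [-3.098, -0.519, 0.0]
contact_force: [0.7, -1.0, 0.1]
opening: 0.0854
grip_force: 0.0
```

>>> drive_tool --rows '[[[0,0,-0.02],0],[[0,0,-0.03],0],[[0,0,-0.035],0],[[0,0,-0.03],0],[[-0.03,-0.03,0],0],[[-0.03,-0.03,0],0],[[-0.03,-0.03,0],0],[[0,-0.03,0],0],[[0,0,0],0],[[0,0,0],0]]'

```text
t: 22.0
tool_pos: [0.4641, -0.1069, 0.3124]
tool_rot: [3.097, 0.52, 0.002]
contact_force: [0.1, -0.9, -0.4]
opening: 0.0853
grip_force: 0.0
```

```bash
python3 lk.py; python3 - <<'E'
from h import *
d=grab('wrist'); im=d['image']; f=200/np.tan(np.radians(d['vertical_fov'])/2)
for X in((.5735,.0262,.14),(.5735,.0262,.046)): print(proj(d,X))
# tin rim: bright edge scan along the row and column of the rim centre
g=cv2.cvtColor(im,cv2.COLOR_BGR2GRAY); u,v=map(int,np.round(proj(d,(.5735,.0262,.14))))
print(g[v,max(0,u-55):u+56:2].tolist()); print(g[max(0,v-55):v+56:2,u].tolist())
E
```

```text
22.05 [ 0.46437984 -0.10728268  0.312268  ] [ 0.22550472 -0.28489989 -0.02005469] 0.08548217900033267
line [281.   1.] 0.054 -58.3
line [167.  31.] 0.0577 122.5
line [270.  65.] 0.0587 -117.7
line [213.  79.] 0.0578 -177.3
(np.float64(182.98601648545508), np.float64(-18.160345247441484))
(np.float64(224.24733485075774), np.float64(15.550822248958667))
[51, 51, 58, 68, 73, 81, 80, 80, 81, 82, 82, 61, 35, 26, 24, 26, 40, 40, 39, 41, 40, 40, 25, 26, 25, 26, 26, 25, 27, 26, 25, 26, 26, 26, 26, 26, 26, 35, 43, 49, 53, 49, 28, 28, 27, 28, 29, 27, 28, 27, 28, 27, 28, 29, 29, 27]
[186, 186, 184, 181, 174, 149, 119, 122, 122, 123, 121, 147, 218, 134, 237, 234, 235, 236, 236]
```

>>> drive_tool --rows '[[[0.025,-0.018,0],0],[[0.025,-0.018,0],0],[[0.025,-0.018,0],0],[[0,0,0],0],[[0,0,0],0],[[0,0,0],0]]'

```text
t: 22.7
tool_pos: [0.5174, -0.0324, 0.3116]
tool_rot: [3.099, 0.517, -0.001]
contact_force: [0.7, -0.8, -0.3]
opening: 0.0854
grip_force: 0.0
```

```bash
python3 lk.py; python3 - <<'E'
from h import *
d=grab('wrist'); im=d['image']; o,R=pose(); w=grab('scene')
rim=[]
pts=np.array([proj(d,(.5735+.027*np.cos(a),.0262+.027*np.sin(a),.14)) for a in np.linspace(0,6.28,90)])
g=cv2.cvtColor(im,cv2.COLOR_BGR2GRAY)
print('rim px centre',proj(d,(.5735,.0262,.14)),pts.min(0),pts.max(0))
# inside of the tin is darker than its bright rim/platter: segment dark interior + floor via canny ellipse along rays
c=pts.mean(0); e=cv2.Canny(g,60,150); best=[]
for p in pts:
    for s in np.linspace(.8,1.2,81):
        q=c+(p-c)*s; x,y=int(round(q[0])),int(round(q[1]))
        if 0<=x<640 and 0<=y<400 and e[y,x]: best.append((s))
print(np.histogram(best,bins=16,range=(.8,1.2)))
E
```

```text
22.75 [ 0.51728315 -0.03250034  0.31173494] [0.8176975  0.58461977 0.88536114] 0.08570260395746966
line [301.  38.] 0.0579 1.4
line [242.  53.] 0.0575 62.0
line [342.  85.] 0.0591 -58.3
line [325. 142.] 0.0589 -117.6
line [271. 154.] 0.0583 -177.3
knob 0.106 [372.3  76.8] 501 [ 0.6155 -0.0419] 0.08
knob 0.097 [372.3  76.8] 501 [ 0.6163 -0.043 ] 0.0814
rim px centre (np.float64(269.9957806138613), np.float64(100.1559388451952)) [232.45472913  59.76326078] [307.40683245 137.84436984]
(array([ 23,  28,  68,  84,  88, 138, 223, 127, 117, 140, 141,  88,  40,
        36,  47,  86]), array([0.8  , 0.825, 0.85 , 0.875, 0.9  , 0.925, 0.95 , 0.975, 1.   ,
       1.025, 1.05 , 1.075, 1.1  , 1.125, 1.15 , 1.175, 1.2  ]))
```

```bash
python3 -c "
from station import ctrl
print(ctrl.finish_job())"
```

```text
the job is handed in; nothing more can be done
None
```

The job is handed in, but it returned no verdict: by camera measurement the grey tin stands in the cradle, the platter is at the next division with the plunger down in the notch, and the arm touches nothing.

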